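# Hang a keyhole-slotted twine holder on its screw

### The job

Hang the twine holder on the screw in the front of the wooden board: pass the wide mouth of the keyhole in its back plate over the screw head, then, still holding it and pressing only gently, slide it down until the screw is at the end of the narrow slot, and press it home with about 10 N. Let go so that it hangs straight against the board. The screw was driven by eye and stands anything up to 3 cm left of the pencil tick, so feel for it rather than force it (never more than 20 N against board or screw), and leave the other things where they stand.

Things in the scene. Friction and masses are not known exactly. Their poses are not given: they have to be found in the camera images.
- board: Fixed free-standing wooden board: (all sizes in mm) panel 200 wide, 18 thick, top 228 above the worktop, on two low feet (16 high) reaching 46 in front of it near its sides. A firm steel screw with a round head sticks squarely out of its front. Origin on the worktop under the middle of the panel's front face; x points into the board (away from its front), y along the face, z up.
- mark (a point): (mm) Point on the board's front face, 17 right of its middle (board y -17), 170 up, axes as the board, below a short upright pencil tick; a level pencil line runs through it. The screw sits on that line (axis 170 up), 3 to 31 left of this point (+y): not measured, to be seen or felt. Its neck is square, 5 x 5, level; head 11 diameter, 3.5 thick, underside 8 off the face, end 11.5 off the face.
- holder: Loose twine-spool holder (sizes in mm), 120 to 250 g, standing upright: wooden ledge (92 x 90, 8 thick), wooden square spindle, white back plate (90 wide, 5 thick, 105 high) with a keyhole. Origin at the underside, under the spindle axis; x points from spindle to plate, y along the plate, z up. The plate's back face is at x = +62, front face +57; the ledge reaches from x = -35 to +57.
- mouth (a point): (mm) Middle of the keyhole's wide mouth, on the plate's back face: holder frame x +62, y 0, z 57; axes as the holder. The mouth is 44 wide, from z 44 to 70, corners eased by 4, through the plate; the screw head passes only here. Its upper shoulders are flat: the neck enters the slot above only when within about 1.1 of the middle line.
- slot_end (a point): (mm) Where the screw's axis lies when the holder is fully home, on the plate's back face: holder frame x +62, y 0, z 90; axes as the holder. The upright slot is 7.2 wide and runs from the mouth (z 70) up to z 92.5.
- spindle_top (a point): (mm) Middle of the top end of the square spindle, 20 x 20, which stands from the ledge to 90 above the underside: holder frame x 0, y 0, z 90; axes as the holder. Its flat sides are the place to grip, from above.
- spice_jar: Bystander, to be left alone: spice jar with a dark cap, 41 x 41 x 105 mm; origin at the middle of its underside.
- tuna_tin: Bystander, to be left alone: round food tin, 86 x 86 x 40 mm; origin at the middle of its underside.
- lemon: Bystander, to be left alone: yellow lemon, 72 x 57 x 58 mm; origin at the middle of its underside.
- garlic: Bystander, to be left alone: garlic bulb, 53 x 54 x 53 mm; origin at the middle of its underside.
- match_box: Bystander, to be left alone: small dark blue box, 19 x 53 x 36 mm; origin at the middle of its underside.
- beaker: Bystander, to be left alone: white beaker, 85 x 85 x 96 mm; origin at the middle of its underside.

How it is judged:
On the way, in this order (a step that is already met when the one before it is completed fails the run):
1. the holder is lifted off the worktop in the gripper (height (world z) of holder above 0.03 m and contact force between the fingers and holder above 1 N), for 0.2 s.
2. the holder, still held by the fingers, has been slid down to the end of the slot and is pressed home on the screw with more than 7 N (x of slot_end in the frame of mark between -0.006 and 0.003 m and y of slot_end in the frame of mark between 0.0005 and 0.0335 m and z of slot_end in the frame of mark between -0.003 and 0.003 m and contact force between the fingers and holder above 1 N and contact force between holder and board above 7 N), for 0.1 s.
At the end, for the whole second after the job is handed in: The holder hangs by itself on the screw, released and still: the slot end is at the screw's height within 3 mm, the plate lies against the board (its back face at most 6 mm off), 0.5 to 33.5 mm to the left of the mark, upright and square to the board within 0.12 rad (x of slot_end in the frame of mark between -0.006 and 0.003 m and y of slot_end in the frame of mark between 0.0005 and 0.0335 m and z of slot_end in the frame of mark between -0.003 and 0.003 m and angle between holder's own z axis and vertical below 0.12 rad and angle between the x axis of holder and the x axis of board, either way round below 0.12 rad and contact force between the fingers and holder below 0.1 N and linear speed of holder below 0.02 m/s and angular speed of holder below 0.2 rad/s); the robot touches nothing.
It fails at once if the holder is pressed on the board or its screw with more than 20 N (contact force between holder and board above 20 N).
It fails at once if a bystander is moved more than 25 mm (distance of any of spice_jar, tuna_tin, lemon, garlic, match_box, beaker from where it was at the start of the episode above 0.025 m).
It also fails if it takes over 58 s, if anything falls off the work surface, if the arm or the gripper's body presses on something with over 40 N, if the wrist force passes 120 N, or if a joint passes its speed limit or range.

### The arm

A 6-joint arm with a two-finger parallel gripper is mounted at the origin on a cart in front of the work surface, level with it; the furniture and walls round the work are solid. World frame = base frame: x ahead of the robot, y to its left, z up, the work surface at z = 0. Lengths are in m, angles in rad, forces in N, time in s.
With the tool pointing down it reaches from about 0.25 to 0.775 m from the base axis. Payload 4 kg.
Tool frame: the origin (TCP) lies on the mounting face of the last link; the fingertips stand 173 mm ahead of it and the grasp point (between the pads) lies 155 mm ahead of it (r.finger_overhang is the distance from the TCP to the fingertips, in m); z points along the fingers, y is the direction in which the jaws open and shut (so a half turn about z gives the same grasp; the last joint's range is limited). The gripper opens to 85 mm and grips with 20 to 120 N. Pads are 22 mm wide; open, the fingers measure 114 mm over their backs; the gripper's body (76 mm by 85 mm) begins 54 mm behind the grasp point. The pads swing forward as they close: fully open they stand 13 mm farther back than shut.
Start: joints at [-1.404, 0.087, 1.371, -0, 1.684, -0.103], TCP at [0.147, -0.53, 0.405] pointing down, gripper open.
Joint ranges: [-3.1, 3.1], [-0.76, 2.03], [0.27, 2.55], [-1.08, 4.22], [0.17, 2.65], [-2.57, 2.57]. Speed limits (rad/s): [2.79, 2.79, 3.14, 3.14, 3.14, 3.14].

### API

Orientations are given as a unit quaternion [w, x, y, z].
In Python, from station import telemetry, camera, r, models gives the robot as it stands.
- The arm moves only by the shell command python3 -m crank 'ROWS' [OPENING] [FORCE]. ROWS is JSON, one flat list of numbers, 4 for each row, row after row: the shift along the tool's x, y, z in cm, then the turn about the tool's z in degrees. A call has 1 to 20 rows; each row shifts and turns the commanded pose from where the row before left it, along the tool's axes as they then stand; what a row does not reach is not made up. A row lasts 1/8 s, in which the tool goes at most 62.5 mm and 10.7 degrees, less where a joint would pass 70% of its speed; a pose out of reach is approached as far as the arm can. A call is refused whole if a number of a shift passes 6.25 or a number of a turn 10.7, either way. A call with a gripper value outside its range is refused whole. OPENING is the opening, from 0 (shut) to 1 (fully open), set as the call begins (- or left out, the last holds). The fingers move at their own pace and stop on an object; FORCE is the grip in N (left out, the last holds). Time passes only in rows, so rows that do not move let the fingers close. It gives the time, the measured TCP pose, the force and the opening at its end, in the units of the state.
- telemetry.state(): the state, without advancing time (a new reading comes with each control period).
- camera(name): name is "scene" or "top" or "wrist"; returns a dict with "frame" (400x640x3 uint8, blue, green, red), "fx", "fy", "cx", "cy" (pixels), "origin" and "orientation" of the camera in the world. Camera axes: x right, y down, z forward; pixel columns grow to the right and rows downward; lengths in m; the calibration is good to about 2 mm. A picture is of the moment at which its call begins. There is no depth.
- r.hand_in(): hands the job in, once; it reports no verdict.
Trained networks look in the newest picture that a camera, given by its name, has taken for a name from the list of things; names that differ only in an ending like _2 or _b are one class to them, and where a whole thing is asked for, a point or a joint stands for the part that bears it (a point fixed in the world has none). Each returns a list of dicts, best first, with "p" (0 to 1); they miss things now and then, are a little off and sometimes report something else, mostly with a low value. They report only what shows in the picture. A call takes as long as a camera call.
- models.recognise(target, camera): "rect" ([left, top, width, height] in pixels, round what is visible of it).
- models.outline_of(target, camera): "pixels" (400x640 bool, what is visible of it) and "rect" ([left, top, width, height] in pixels, round what is visible of it).
The state is a dict: "time": time; "qpos": joint angles; "qvel": joint speeds; "tau": joint torques, N m; "tcp_pos": TCP position; "orientation": TCP orientation; "wrist_force": force on the tool from outside, world axes, zero at the start; "moment": the same for the moment, N m; "grip_width": opening from 0.0 (shut) to 1.0 (fully open).
Only numpy, scipy, OpenCV 4.12 (cv2) and the standard library are available. Lean on these libraries where they do the work, as an engineer would, in place of code of your own. Each camera call takes 0.05 s, during which the arm holds its last target. There are 200 camera calls.

## Working session

There is one attempt and no reset: what is moved stays moved. The work goes in short steps, Python scripts to look and compute and a shell command to move; the robot and the scene stay as the last step left them, time stands still between calls to the robot, and variables do not carry over. Pictures are saved under pics/ and viewed, about 8 in all and at most 12, crops included, and the job is handed in when it is done.

```bash
mkdir -p pics; ls; python3 - <<'E'
from station import telemetry,camera,r,models
import cv2
print(telemetry.state())
for n in("scene","top"):
    c=camera(n);cv2.imwrite(f"pics/{n}0.png",c["frame"]);print(n,{k:v for k,v in c.items() if k!="frame"})
    for t in("holder","board","mouth","mark","spindle_top","slot_end","spice_jar","tuna_tin","lemon","garlic","match_box","beaker"):
        try:print(t,[(d["rect"],round(d["p"],2)) for d in models.recognise(t,n)][:2])
        except Exception as e:print(t,e)
E
```

```text
pics
{'time': 0.0, 'qpos': array([-1.40407580e+00,  8.79760250e-02,  1.37227373e+00, -2.31485765e-05,
        1.68359826e+00, -1.03101687e-01]), 'qvel': array([-6.91829150e-04,  7.44219584e-05,  9.93302061e-04, -6.84313605e-04,
       -1.26526956e-03, -1.24917112e-05]), 'tau': array([ 7.24395068e-05, -3.51872957e+01, -3.13272429e+01, -2.25674503e-04,
        1.08620297e-02, -4.92774163e-06]), 'tcp_pos': array([ 0.1465806 , -0.52999117,  0.40351731]), 'orientation': array([-1.12674764e-03,  9.90912835e-01,  1.34500862e-01, -4.73612943e-05]), 'wrist_force': array([ 0.26752829, -0.27776675, -0.25677597]), 'moment': array([ 6.44257773e-02,  1.95576576e-02, -6.70176830e-05]), 'grip_width': 1.000962756566422}
scene {'fx': 509.8203398902003, 'fy': 509.8203398902003, 'cx': 318.3741616309489, 'cy': 210.11314324443168, 'origin': array([0.10665767, 0.53982656, 1.01037742]), 'orientation': array([ 0.09901823, -0.21290203,  0.89718272, -0.3740739 ])}
holder [([305.7, 226.5, 51.1, 64.5], 0.85)]
board [([233.0, 158.1, 85.4, 108.3], 0.77)]
mouth [([309.7, 224.8, 48.4, 64.7], 0.79)]
mark [([236.8, 15
[... 721 characters left out ...]
[-0.03993262,  0.70837628, -0.70422327,  0.02603889])}
holder [([282.2, 200.7, 34.6, 40.8], 0.84)]
board [([267.1, 125.9, 78.4, 64.7], 0.92)]
mouth [([281.8, 200.4, 38.4, 43.4], 0.91)]
mark [([266.8, 126.7, 78.2, 62.3], 0.82), ([375.9, 256.6, 10.0, 15.9], 0.46)]
spindle_top [([283.3, 197.3, 34.3, 44.0], 0.75)]
slot_end []
spice_jar [([403.4, 155.8, 21.4, 20.1], 0.85)]
tuna_tin [([398.6, 186.8, 33.2, 32.8], 0.9), ([278.6, 200.2, 38.1, 43.6], 0.4)]
lemon [([282.3, 199.7, 32.6, 43.0], 0.65), ([393.7, 231.6, 24.2, 20.6], 0.61)]
garlic [([260.6, 249.4, 16.8, 14.6], 0.81), ([227.4, 102.1, 33.0, 37.8], 0.64)]
match_box [([376.0, 256.5, 11.3, 14.6], 0.45)]
beaker [([227.5, 100.4, 33.2, 37.5], 0.96)]
```

```bash
python3 - <<'E'
import cv2,numpy as np
a=cv2.imread("pics/top0.png")[90:280,215:435];b=cv2.imread("pics/scene0.png")[140:330,170:420]
a=cv2.resize(a,None,fx=3.6,fy=3.1579);cv2.imwrite("pics/v1.png",a[:600])
cv2.imwrite("pics/v2.png",cv2.resize(b,None,fx=3.1,fy=3.1))
E
```

```text
(no output)
```

View pics/v1.png

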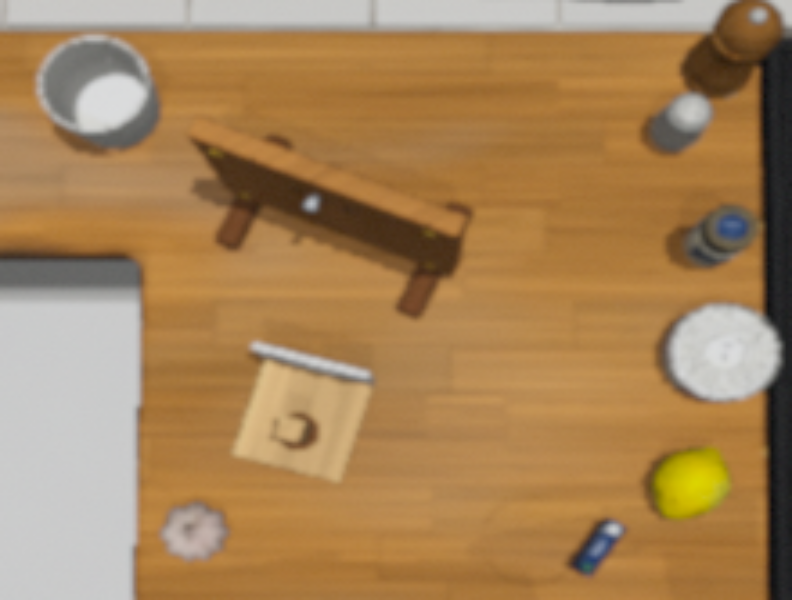

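View pics/v2.png

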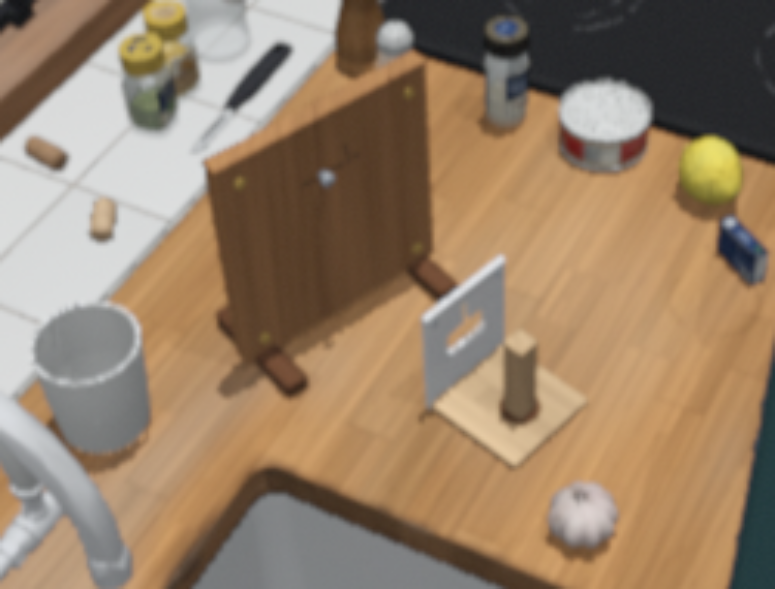

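The top view shows the board (screw at v1 311,203), and the holder with its plate already roughly facing it. The scene view shows the screw at v2 (326,178), just left of the tick, and the holder's spindle top at (521,342). Next I fit planar poses from both views.

```bash
cat > h.py <<'E'
import numpy as np,cv2
from scipy.spatial.transform import Rotation as R
from scipy.optimize import least_squares
def Rq(q): return R.from_quat([q[1],q[2],q[3],q[0]]).as_matrix()
def proj(c,P):
    p=(np.atleast_2d(P)-c["origin"])@Rq(c["orientation"])
    return np.c_[c["fx"]*p[:,0]/p[:,2]+c["cx"],c["fy"]*p[:,1]/p[:,2]+c["cy"]]
def pose(v,P):
    P=np.atleast_2d(P);c,s=np.cos(v[2]),np.sin(v[2])
    return np.c_[v[0]+c*P[:,0]-s*P[:,1],v[1]+s*P[:,0]+c*P[:,1],P[:,2]]
E
cat > f.py <<'E'
from h import *
from station import camera
T=camera("top");S=camera("scene")
t=lambda u,v:(215+u/3.6,90+v/3.1579)
s=lambda u,v:(170+u/3.1,140+v/3.1)
B=[(T,(0,.1,.228),t(191,135)),(T,(0,-.1,.228),t(460,237)),(S,(0,.1,.228),s(211,170)),(S,(0,-.1,.228),s(425,66)),
   (S,(0,-.1,.016),s(432,249)),(S,(0,.1,.016),s(240,355))]
H=[(T,(.057,.045,.105),t(251,352)),(T,(.057,-.045,.105),t(371,381)),(T,(0,0,.09),t(290,428)),(T,(-.035,.045,.008),t(233,455)),(T,(-.035,-.045,.008),t(339,481)),
   (S,(.057,.045,.105),s(427,322)),(S,(.057,-.045,.105),s(506,263)),(S,(0,0,.09),s(521,342)),(S,(-.035,.045,.008),s(516,467)),(S,(-.035,-.045,.008),s(586,402))]
for n,F in(("board",B),("holder",H)):
    f=lambda v:np.concatenate([(proj(c,pose(v,P))-px).ravel() for c,P,px in F])
    o=least_squares(f,[.6 if n=="board" else .4,-.25,-.3],loss="soft_l1")
    print(n,o.x.round(4),f(o.x).round(1).reshape(-1,2).tolist())
    if n=="board":b=o.x
f=lambda v:np.concatenate([(proj(c,pose(b,[v[0],v[1],v[2]]))-px).ravel() for c,px in((T,t(311,203)),(S,s(326,178)))])
o=least_squares(f,[-.01,0,.17]);print("screw head in board frame",o.x,o.fun)
E
python3 f.py
```

```text
board [ 0.6289 -0.2178 -0.4258] [[-0.8, -1.9], [-0.3, -0.1], [-0.3, -0.1], [0.4, -2.1], [0.8, -0.3], [1.0, 1.0]]
holder [ 0.4447 -0.1856 -0.2878] [[0.4, -1.0], [-0.6, -0.4], [-0.2, 0.5], [-0.4, -0.1], [0.2, 0.9], [-0.1, 0.5], [-0.0, -0.5], [0.1, 0.0], [-0.3, -0.2], [1.2, -0.6]]
screw head in board frame [-0.00974639  0.00868493  0.17224727] [ 0.02660373  0.06198784 -0.06350465 -0.01114145]
```

```bash
python3 -m crank '[0,0,0,8, 0,0,0,8, 0,0,0,8, 0,0,0,8, 1.57,-3.45,0,0, 1.57,-3.45,0,0, 1.57,-3.45,0,0, 1.57,-3.45,0,0, 1.57,-3.45,0,0, 1.57,-3.45,0,0, 1.57,-3.45,0,0, 1.57,-3.45,0,0, 1.57,-3.45,0,0, 1.57,-3.45,0,0, 1.57,-3.45,0,0, 1.57,-3.45,0,0, 0,0,0,0, 0,0,0,0]' 1 60
cat > st.py <<'E'
from station import telemetry
from h import *
import sys
s=telemetry.state();M=Rq(s["orientation"])
print("t",round(s["time"],2),"p",s["tcp_pos"].round(4),"yaw",np.degrees(np.arctan2(M[1,0],M[0,0])).round(2),"z",M[:,2].round(3),"F",s["wrist_force"].round(2),"Ftool",(M.T@s["wrist_force"]).round(2),"M",s["moment"].round(2),"g",round(s["grip_width"],3))
E
python3 st.py; python3 - <<'E'
from station import camera
import cv2
c=camera("wrist");cv2.imwrite("pics/w1.png",c["frame"]);print({k:v for k,v in c.items() if k!="frame"})
E
```

```text
time: 3.65
tcp_pos: [0.4449, -0.187, 0.4047]
orientation: [0.0, 0.99, -0.144, -0.0]
wrist_force: [-0.1, -0.7, 0.4]
grip_width: 1.002
t 3.65 p [ 0.4449 -0.187   0.4047] yaw -16.53 z [-0.    -0.001 -1.   ] F [-0.09 -0.65  0.43] Ftool [ 0.1   0.65 -0.43] M [-0.02  0.02 -0.07] g 1.002
{'fx': 316.12194636736757, 'fy': 316.12194636736757, 'cx': 322.7666614143446, 'cy': 206.00478840849436, 'origin': array([ 0.51693267, -0.20910417,  0.3750053 ]), 'orientation': array([-0.09040485, -0.59146609,  0.79223001,  0.11986006])}
```

View pics/w1.png

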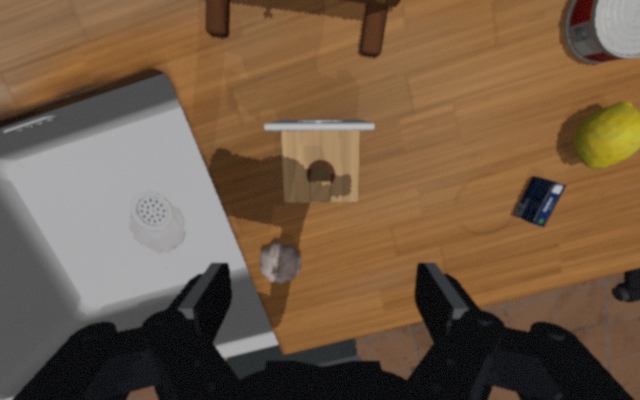

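The wrist view shows the plate top edge level at row ~127 (cols 265–374), the spindle at (320,182), and the fingers either side below it. I compare this with the fit.

```bash
python3 - <<'E'
from h import *
C=dict(fx=316.122,fy=316.122,cx=322.767,cy=206.005,origin=np.array([.51693267,-.20910417,.3750053]),orientation=[-0.09040485,-0.59146609,0.79223001,0.11986006])
v=[.4447,-.1856,-.2878]
print(proj(C,pose(v,[[.062,.045,.105],[.062,-.045,.105],[.057,.045,.105],[.057,-.045,.105],[0,0,.09],[-.035,.045,.008],[-.035,-.045,.008]])).round(1))
img=cv2.imread("pics/w1.png");cv2.imwrite("pics/w1c.png",cv2.resize(img[105:225,250:390],None,fx=5,fy=5))
E
```

```text
[[265.5 125.4]
 [374.1 125.3]
 [265.8 131.5]
 [373.8 131.5]
 [320.2 193. ]
 [283.6 203.5]
 [357.8 203.5]]
```

View pics/w1c.png

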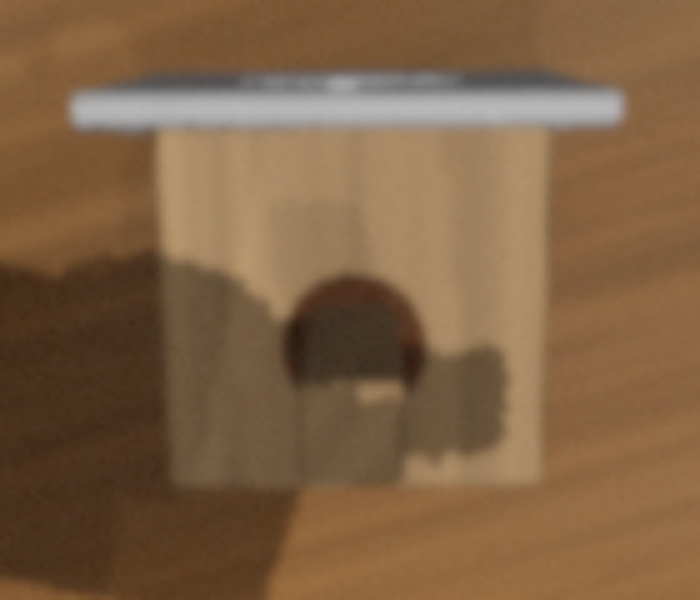

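```bash
python3 -m crank '[0,-0.12,2.2,0, 0,0,2.2,0, 0,0,2.2,0, 0,0,2.2,0, 0,0,2.2,0, 0,0,2.2,0, 0,0,2.2,0, 0,0,2.2,0, 0,0,0,0, 0,0,0,0]' 1 >/dev/null; python3 st.py; python3 -m crank '[0,0,0,0, 0,0,0,0, 0,0,0,0, 0,0,0,0, 0,0,0,0, 0,0,0,0, 0,0,0,0]' 0 90 >/dev/null; python3 st.py
```

```text
t 4.95 p [ 0.4454 -0.1865  0.2297] yaw -16.61 z [ 0.001 -0.001 -1.   ] F [-0.98  0.01  0.64] Ftool [-0.94  0.27 -0.65] M [ 0.01  0.01 -0.08] g 1.0
t 5.83 p [ 0.4456 -0.1857  0.2291] yaw -16.53 z [ 0.001 -0.    -1.   ] F [-0.09  1.63  3.62] Ftool [-0.55 -1.53 -3.63] M [-0.01  0.06 -0.03] g 0.222
```

```bash
python3 -m crank '[0,0,-0.5,0, 0,0,-1.5,0, 0,0,-2,0, 0,0,-2,0, 0,0,-2,0, 0,0,-2,0, 0,0,-1.3,0, 0,0,0,4, 0,0,0,3.9, 1.48,-0.92,0,0, 1.48,-0.92,0,0, 1.48,-0.92,0,0, 1.48,-0.92,0,0, 1.48,-0.92,0,0, 1.48,-0.92,0,0, 0,0,0,0, 0,0,0,0]' >/dev/null; python3 st.py
python3 - <<'E'
from station import camera
import cv2
for n in("wrist","scene","top"):
    c=camera(n);cv2.imwrite(f"pics/{n}2.png",c["frame"]);print({k:v for k,v in c.items() if k!="frame"})
w=cv2.imread("pics/wrist2.png");cv2.imwrite("pics/v4.png",cv2.resize(w[:200,180:450],None,fx=2.9,fy=2.9))
s=cv2.imread("pics/scene2.png");cv2.imwrite("pics/v5.png",cv2.resize(s[140:290,210:370],None,fx=4,fy=4))
E
```

```text
t 7.95 p [ 0.5492 -0.1721  0.3413] yaw -24.42 z [-0.001  0.    -1.   ] F [-0.68  0.22 -2.03] Ftool [-0.7   0.08  2.03] M [ 0.1   0.04 -0.04] g 0.22
{'fx': 316.12194636736757, 'fy': 316.12194636736757, 'cx': 322.7666614143446, 'cy': 206.00478840849436, 'origin': array([ 0.6175475 , -0.20396207,  0.31162556]), 'orientation': array([-0.08195426, -0.53553963,  0.83100157,  0.12616335])}
{'fx': 509.8203398902003, 'fy': 509.8203398902003, 'cx': 318.3741616309489, 'cy': 210.11314324443168, 'origin': array([0.10665767, 0.53982656, 1.01037742]), 'orientation': array([ 0.09901823, -0.21290203,  0.89718272, -0.3740739 ])}
{'fx': 442.9002374674305, 'fy': 442.9002374674305, 'cx': 326.16505579388456, 'cy': 197.03461418944877, 'origin': array([ 0.41209782, -0.29128971,  1.27667322]), 'orientation': array([-0.03993262,  0.70837628, -0.70422327,  0.02603889])}
```

View pics/v4.png

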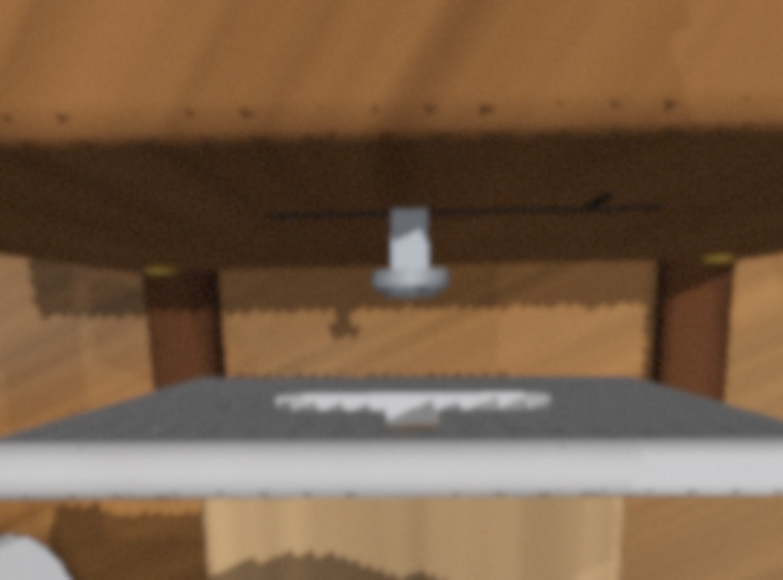

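View pics/v5.png

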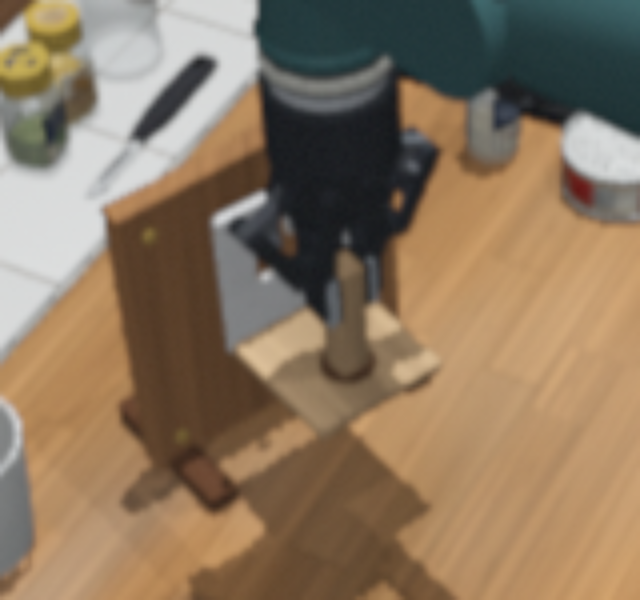

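The wrist view shows the screw (col 409) lined up with the slot (~411). The pencil line runs (270,215)–(660,206), so the board may be a degree or so off the plate. I fit it.

```bash
cat > g.py <<'E'
from h import *
C=dict(fx=316.122,fy=316.122,cx=322.767,cy=206.005,origin=np.array([.6175475,-.20396207,.31162556]),orientation=[-0.08195426,-0.53553963,0.83100157,0.12616335])
w=lambda u,v:np.array((180+u/2.9,v/2.9))
# board: v=(x,y,yaw), ys ; mark and screw give both coords, lines give v only
def f(p):
    b=p[:3];q=lambda *P:proj(C,pose(b,P))[0]
    e=[*(q(0,-.017,.17)-w(598,207)),*(q(0,p[3],.17)-w(409,211)),*(q(-.0115,p[3],.17)-w(410,281))]
    for z,pts in((.17,((270,215),(660,206))),(.228,((20,143),(400,136),(765,128)))):
        a,c=q(0,.06,z),q(0,-.06,z)
        for u,v in pts:
            X=w(u,v);t=(X[0]-a[0])/(c[0]-a[0]);e.append(a[1]+t*(c[1]-a[1])-X[1])
    return np.array(e)
o=least_squares(f,[.6289,-.2178,-.4258,.0087],loss="soft_l1");print(o.x.round(4),np.degrees(o.x[2]),f(o.x).round(1))
# holder pose from plate back bottom/top corners, ledge; tilt free
V=[((.062,.045,0),(205,379)),((.062,-.045,0),(627,379)),((.062,0,.090),(411,424))]
def g(p):
    Rm=R.from_euler("ZYX",[p[3],p[4],p[5]]).as_matrix()
    return np.concatenate([proj(C,Rm@np.array(P)+p[:3])[0]-w(*u) for P,u in V]+[(p[:3]-[.5492,-.1721,.1123])/.001,(p[4:6])/.01])
h=least_squares(g,[.549,-.172,.1123,-.426,0,0]);print(h.x.round(4),np.degrees(h.x[3:]).round(2),h.fun.round(1))
b=o.x
scr=pose(b,[0,b[3],.17])[0];d=scr-h.x[:3];y=h.x[3]
print("screw base in holder frame",np.cos(y)*d[0]+np.sin(y)*d[1],-np.sin(y)*d[0]+np.cos(y)*d[1],d[2])
E
python3 g.py
```

```text
[ 0.6265 -0.2184 -0.4076  0.01  ] -23.35345991150107 [-0.  -0.2 -0.1 -0.3  0.1  4.7 -0.8 -0.3  0.1 -0.1  0.2]
[ 0.5488 -0.1729  0.1121 -0.4299  0.0078 -0.0058] [-24.63   0.45  -0.33] [-0.6 -0.6 -0.2  0.1  0.2  0.3 -0.4 -0.8 -0.2  0.8 -0.6]
screw base in holder frame 0.08938319813047803 0.0010546256306556631 0.05787922271906243
```

```bash
python3 -m crank '[0,0,0,-1.1, 0.4,0,0,0, 0.4,0,0,0, 0.4,0,0,0, 0.4,0,0,0, 0,0,0,0]' >/dev/null; python3 st.py;  python3 -m crank '[0.3,0,0,0, 0.3,0,0,0, 0,0,0,0, 0,0,0,0]' >/dev/null; python3 st.py; python3 -m crank '[0.15,0,0,0,0,0,0,0,0,0,0,0]' >/dev/null; python3 st.py
```

```text
t 8.85 p [ 0.5641 -0.1787  0.3416] yaw -23.34 z [-0. -0. -1.] F [ 0.26 -0.24 -1.16] Ftool [0.33 0.11 1.16] M [-0.02  0.02 -0.02] g 0.223
t 9.35 p [ 0.5693 -0.1809  0.3417] yaw -23.34 z [-0. -0. -1.] F [-0.64  1.04 -1.66] Ftool [-1.   -0.71  1.66] M [0.02 0.01 0.03] g 0.222
t 9.72 p [ 0.5706 -0.1815  0.3417] yaw -23.34 z [-0. -0. -1.] F [ 0.2   1.07 -1.2 ] Ftool [-0.24 -1.06  1.2 ] M [0.02 0.02 0.01] g 0.223
```

```bash
for i in 1; do python3 -m crank '[0.1,0,0,0,0,0,0,0]' >/dev/null; python3 st.py; python3 -m crank '[0.1,0,0,0,0,0,0,0]' >/dev/null; python3 st.py; python3 -m crank '[0.1,0,0,0,0,0,0,0]' >/dev/null; python3 st.py;  done
python3 - <<'E'
from station import camera
import cv2
c=camera("wrist");w=c["frame"];cv2.imwrite("pics/v6.png",cv2.resize(w[:180,240:400],None,fx=3.3,fy=3.3));print({k:v for k,v in c.items() if k!="frame"})
E
```

```text
t 9.97 p [ 0.5716 -0.1819  0.3417] yaw -23.34 z [ 0. -0. -1.] F [-0.32  0.74 -0.75] Ftool [-0.58 -0.56  0.75] M [ 0.01  0.04 -0.02] g 0.22
t 10.22 p [ 0.5726 -0.1824  0.3417] yaw -23.34 z [ 0. -0. -1.] F [-0.24  0.74 -0.91] Ftool [-0.52 -0.58  0.91] M [ 0.02 -0.02 -0.03] g 0.219
t 10.47 p [ 0.5733 -0.1826  0.3416] yaw -23.35 z [-0.001  0.    -1.   ] F [-2.05  1.23 -0.85] Ftool [-2.37 -0.31  0.85] M [ 0.09  0.24 -0.05] g 0.223
{'fx': 316.12194636736757, 'fy': 316.12194636736757, 'cx': 322.7666614143446, 'cy': 206.00478840849436, 'origin': array([ 0.64221731, -0.21311517,  0.31191322]), 'orientation': array([-0.08298547, -0.54336494,  0.82590768,  0.12547692])}
```

View pics/v6.png

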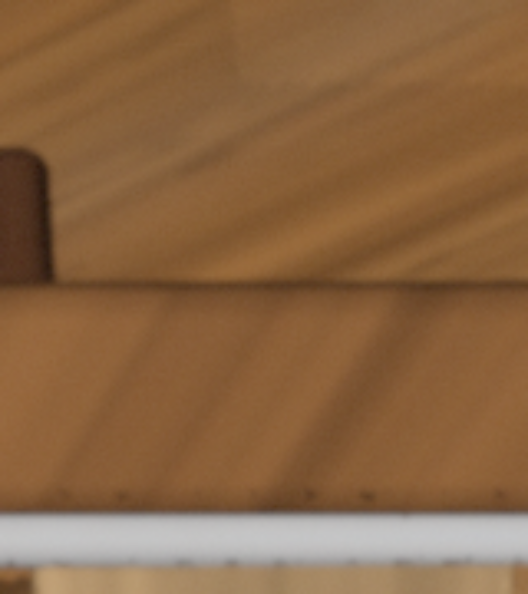

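```bash
python3 -m crank '[-0.1,0,0,0,0,0,0.2,0,0,0,0.3,0,0,0,0.3,0,0,0,0,0,0,0,0,0]' >/dev/null; python3 st.py; for i in 1; do python3 -m crank '[0,0,0.1,0,0,0,0,0]' >/dev/null; python3 st.py; python3 -m crank '[0,0,0.1,0,0,0,0,0]' >/dev/null; python3 st.py; python3 -m crank '[0,0,0.1,0,0,0,0,0]' >/dev/null; python3 st.py;  done
```

```text
t 11.28 p [ 0.5725 -0.1823  0.3337] yaw -23.34 z [-0. -0. -1.] F [ 0.19 -0.42 -1.18] Ftool [0.34 0.31 1.18] M [ 0.01  0.   -0.01] g 0.217
t 11.53 p [ 0.5725 -0.1823  0.3327] yaw -23.34 z [-0. -0. -1.] F [ 0.2  -0.22 -1.88] Ftool [0.27 0.12 1.88] M [0.   0.04 0.01] g 0.221
t 11.78 p [ 0.5725 -0.1823  0.3316] yaw -23.34 z [-0. -0. -1.] F [ 1.03  0.32 -1.52] Ftool [ 0.82 -0.7   1.52] M [0.03 0.02 0.03] g 0.215
t 12.03 p [ 0.5725 -0.1823  0.3306] yaw -23.34 z [-0. -0. -1.] F [ 0.38 -0.51 -0.26] Ftool [0.55 0.32 0.26] M [ 0.04 -0.01  0.  ] g 0.22
```

```bash
python3 -m crank '[0,0,0.08,0,0,0,0,0]' >/dev/null; python3 st.py; python3 -m crank '[0,0,0.08,0,0,0,0,0]' >/dev/null; python3 st.py
```

```text
t 12.28 p [ 0.5725 -0.1823  0.3298] yaw -23.34 z [-0. -0. -1.] F [ 0.57 -0.06 -1.47] Ftool [ 0.55 -0.17  1.47] M [-0.04  0.04  0.04] g 0.221
t 12.53 p [ 0.5725 -0.1823  0.329 ] yaw -23.34 z [-0. -0. -1.] F [-0.4   0.03 -1.62] Ftool [-0.38  0.13  1.62] M [ 0.01  0.04 -0.06] g 0.225
```

```bash
for i in 1; do python3 -m crank '[0,0,0.1,0,0,0,0,0]' >/dev/null; python3 st.py; python3 -m crank '[0,0,0.1,0,0,0,0,0]' >/dev/null; python3 st.py; python3 -m crank '[0,0,0.1,0,0,0,0,0]' >/dev/null; python3 st.py;  done; python3 -m crank '[0,-0.2,0,0,0,0,0,0]' >/dev/null; python3 st.py
```

```text
t 12.78 p [ 0.5725 -0.1823  0.328 ] yaw -23.34 z [-0. -0. -1.] F [-0.03  0.83 -1.62] Ftool [-0.36 -0.75  1.62] M [ 0.02  0.   -0.07] g 0.218
t 13.03 p [ 0.5725 -0.1823  0.327 ] yaw -23.34 z [-0.  0. -1.] F [-1.06  0.38 -1.85] Ftool [-1.13  0.07  1.85] M [0.03 0.   0.  ] g 0.22
t 13.28 p [ 0.5725 -0.1823  0.326 ] yaw -23.34 z [-0. -0. -1.] F [-0.86  0.03 -1.54] Ftool [-0.8   0.32  1.54] M [-0.03  0.06  0.  ] g 0.217
t 13.53 p [ 0.5729 -0.1814  0.326 ] yaw -23.43 z [-0.002 -0.003 -1.   ] F [-1.89 -4.52 -0.68] Ftool [0.06 4.9  0.69] M [-0.77  0.41 -0.32] g 0.227
```

In the slot: a 2 mm sideways probe met the slot wall after about 1 mm. I undo it and slide on down.

```bash
python3 -m crank '[0,0.2,0,0,0,0,0,0]' >/dev/null; python3 st.py; python3 -m crank '[0,0,0.3,0,0,0,0.3,0,0,0,0.3,0,0,0,0,0]' >/dev/null; python3 st.py; python3 -m crank '[0,0,0.2,0,0,0,0.2,0,0,0,0,0]' >/dev/null; python3 st.py
```

```text
t 13.78 p [ 0.5725 -0.1823  0.3261] yaw -23.34 z [ 0.  0. -1.] F [-1.   -1.21 -1.3 ] Ftool [-0.44  1.51  1.3 ] M [-0.23  0.24 -0.11] g 0.224
t 14.28 p [ 0.5725 -0.1822  0.3165] yaw -23.33 z [-0.001  0.    -1.   ] F [-0.56 -1.56 -1.08] Ftool [0.1  1.65 1.08] M [-0.22  0.14 -0.09] g 0.221
t 14.65 p [ 0.5725 -0.1822  0.3128] yaw -23.33 z [-0.  0. -1.] F [-0.5  -2.04 -2.33] Ftool [0.35 2.07 2.33] M [-0.19  0.06 -0.07] g 0.223
```

```bash
for i in 1; do python3 -m crank '[0,0,0.1,0,0,0,0,0]' >/dev/null; python3 st.py; python3 -m crank '[0,0,0.1,0,0,0,0,0]' >/dev/null; python3 st.py;  done
```

```text
t 14.9 p [ 0.5725 -0.1823  0.312 ] yaw -23.34 z [-0.  0. -1.] F [-0.51 -0.59 -1.74] Ftool [-0.23  0.74  1.74] M [-0.17  0.08 -0.09] g 0.22
t 15.15 p [ 0.5725 -0.1823  0.311 ] yaw -23.34 z [-0.  0. -1.] F [ 0.01 -0.58 -1.14] Ftool [0.24 0.53 1.14] M [-0.06  0.03 -0.05] g 0.222
```

```bash
for i in 1; do python3 -m crank '[0,0,0.1,0,0,0,0,0]' >/dev/null; python3 st.py; python3 -m crank '[0,0,0.05,0,0,0,0,0]' >/dev/null; python3 st.py;python3 -m crank '[0,0,0.05,0,0,0,0,0]' >/dev/null; python3 st.py;  done
```

```text
t 15.4 p [ 0.5725 -0.1823  0.31  ] yaw -23.34 z [-0.  0. -1.] F [ 0.61 -0.5  -0.98] Ftool [0.76 0.22 0.98] M [-0.08  0.06 -0.07] g 0.216
t 15.65 p [ 0.5725 -0.1823  0.3095] yaw -23.34 z [-0.  0. -1.] F [-0.21 -1.44 -1.14] Ftool [0.38 1.41 1.14] M [-0.14  0.08  0.02] g 0.218
t 15.9 p [ 0.5725 -0.1823  0.3091] yaw -23.34 z [ 0. -0. -1.] F [-0.13 -1.11 -1.24] Ftool [0.32 1.07 1.24] M [-0.04  0.03 -0.05] g 0.225
```

```bash
for i in 1; do python3 -m crank '[0,0,0.05,0,0,0,0,0]' >/dev/null; python3 st.py; python3 -m crank '[0,0,0.05,0,0,0,0,0]' >/dev/null; python3 st.py;python3 -m crank '[0,0,0.05,0,0,0,0,0]' >/dev/null; python3 st.py;  done
```

```text
t 16.15 p [ 0.5725 -0.1823  0.3089] yaw -23.34 z [ 0. -0. -1.] F [-1.2  -0.89 -0.02] Ftool [-0.75  1.29  0.02] M [-0.02  0.04 -0.  ] g 0.221
t 16.4 p [ 0.5725 -0.1823  0.3087] yaw -23.33 z [ 0.001 -0.    -1.   ] F [-1.84  0.94  2.58] Ftool [-2.06 -0.13 -2.59] M [ 0.01  0.1  -0.02] g 0.217
t 16.65 p [ 0.5725 -0.1823  0.3085] yaw -23.34 z [ 0.001 -0.001 -1.   ] F [-2.03  1.39  5.44] Ftool [-2.41 -0.47 -5.44] M [ 0.02  0.07 -0.01] g 0.22
```

```bash
python3 -m crank '[0,0,0.05,0,0,0,0,0]' >/dev/null; python3 st.py;python3 -m crank '[0,0,0.03,0,0,0,0,0,0,0,0,0]' >/dev/null; python3 st.py; python3 -m crank '[0,0,0,0]' >/dev/null; python3 st.py
```

```text
t 16.9 p [ 0.5725 -0.1823  0.3084] yaw -23.35 z [ 0.001 -0.001 -1.   ] F [-3.2   1.22  7.03] Ftool [-3.41  0.15 -7.03] M [ 0.03  0.17 -0.03] g 0.221
t 17.27 p [ 0.5725 -0.1823  0.3084] yaw -23.35 z [ 0.002 -0.001 -1.   ] F [-4.2   2.09  6.81] Ftool [-4.67 -0.25 -6.82] M [ 0.04  0.21 -0.11] g 0.216
t 17.4 p [ 0.5725 -0.1823  0.3084] yaw -23.35 z [ 0.002 -0.001 -1.   ] F [-3.78  0.98  8.52] Ftool [-3.85  0.59 -8.52] M [ 0.06  0.23 -0.06] g 0.222
```

```bash
python3 -m crank '[0,0,-0.1,0,0,0,0,0]' >/dev/null; python3 st.py; python3 -m crank '[0,0,0,0,0,0,0,0,0,0,0,0,0,0,0,0,0,0,0,0,0,0,0,0]' 1 20 >/dev/null; python3 st.py
python3 -m crank '[0,0,-0.5,0,0,0,-1,0,0,0,-1.5,0,0,0,-2,0,0,0,-2,0,0,0,-2,0,-2,0,-2,0,-4,0,-1,0,-4,0,0,0,-4,0,0,0,-4,0,0,0,-4,0,0,0,0,0,0,0,0,0,0,0]' >/dev/null; python3 st.py
python3 - <<'E'
from station import camera
import cv2,numpy as np
c=camera("scene")["frame"];t=camera("top")["frame"]
a=cv2.resize(c[150:270,220:340],None,fx=3.3,fy=3.3);b=cv2.resize(t[120:240,260:380],None,fx=3.3,fy=3.3)
cv2.imwrite("pics/v7.png",np.hstack([a,b]))
E
```

```text
t 17.65 p [ 0.5726 -0.1823  0.3085] yaw -23.34 z [ 0.001 -0.    -1.   ] F [-2.91  1.26  6.2 ] Ftool [-3.16  0.   -6.2 ] M [ 0.03  0.04 -0.05] g 0.22
t 18.4 p [ 0.5725 -0.1823  0.3078] yaw -23.34 z [ 0. -0. -1.] F [0.27 0.02 0.14] Ftool [ 0.24 -0.13 -0.14] M [ 0.01  0.02 -0.01] g 1.004
t 20.15 p [ 0.3706 -0.0952  0.429 ] yaw -23.34 z [ 0.003 -0.001 -1.   ] F [-0.43 -1.16  0.37] Ftool [ 0.07  1.24 -0.37] M [-0.06  0.01  0.02] g 0.999
```

View pics/v7.png

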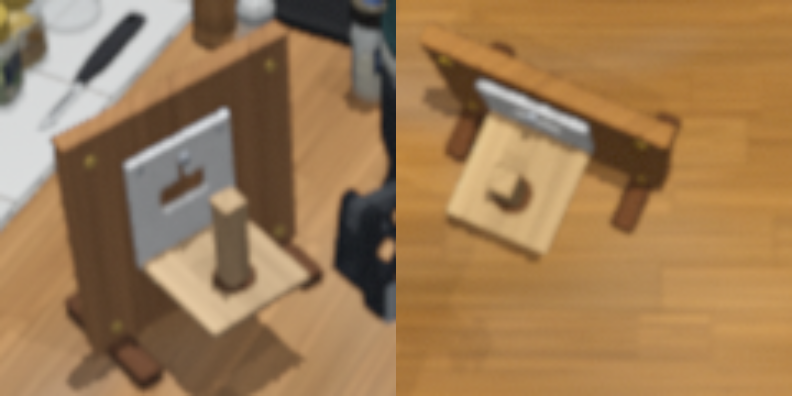

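The holder hangs upright with the screw head at the upper end of the slot and the plate against the board. The arm is clear and nothing else was disturbed.

```bash
python3 -c "
from station import r;print(r.hand_in())"; python3 st.py
```

```text
the job is handed in; nothing more can be done
None
the job is handed in; nothing more can be done
```

The twine holder is hanging on the screw, released and upright, and I handed the job in at about 20 s of the 58 s allowed; no verdict was reported.

- **Finding the screw:** I fitted the poses of the holder and board from the top, scene and wrist pictures. The screw came out about 27 mm left of the mark. The overview and wrist fits of the board angle differed by 1° (-24.4° and -23.4°). I followed the wrist fit, and the plate then met the board parallel.
- **Hanging it:** The mouth went over the screw head until the plate met the board at about 2.4 N. I backed off 1 mm and slid it down. A sideways probe met the slot wall after about 1 mm (4.9 N), which confirmed the screw was in the slot.
- **Pressing home:** It stopped at the slot end within about 1 mm of the expected height. At the end of the press the wrist read about 7 to 8.5 N upward and about 4 N off the board. Adding the holder's weight, that is roughly 9 to 10 N on the screw. The highest force I read was about 9.5 N, but I only had readings at the end of each move.
- **Last check:** After release, the scene and top pictures show the screw head at the upper end of the slot and the plate flat and square on the board, with the gripper clear. I judged this by eye and did not measure the final pose or re-check the bystanders' positions. The arm met nothing unexpected on the way.

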